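Air a stacked heel in the curing box

ROBOT

A 6-joint arm with a two-finger parallel gripper is mounted at the origin on the work surface. World frame = base frame: x ahead of the robot, y to its left, z up, the work surface at z = 0. Lengths are in m, angles in degrees, forces in N, time in s.
With the tool pointing down it reaches from about 0.4 to 0.825 m from the base axis. Payload 7 kg.
Tool frame: the origin (TCP) lies midway between the tips of the shut fingers; the grasp point (between the pads) lies 19 mm behind it (r.hold_point_z is the distance from the TCP to the grasp point, in m); y points along the fingers, z is the direction in which the jaws open and shut, and the axes are right-handed (so a half turn about y gives the same grasp; the last joint's range is limited). The gripper opens to 88 mm and grips with 3 to 60 N. Pads are 19 mm wide; open, the fingers measure 130 mm over their backs; the gripper's body (78 mm by 193 mm) begins 47 mm behind the grasp point.
Start: joints at [93.226, 20.546, 0.682, 0, -70.136, -16.507], TCP at [0.155, 0.657, 0.227] pointing down, gripper open.
Joint ranges: [-176.03, 176.03], [-82.01, 121.73], [-58.28, 71.71], [-173.87, 95.51], [-174.79, -0.11], [-173.66, 173.66]. Speed limits (degrees/s): [136.94, 136.94, 172.46, 180, 180, 180].

INTERFACE

Orientations are given as [roll, pitch, yaw] about the fixed x, y, z axes, in that order (R = Rz(yaw) Ry(pitch) Rx(roll)).
In Python, from plant import r, imaging gives the robot as it stands.
- The arm moves only by the tool drive_tool, never from a script. Its argument "deltas" is a list of rows, each a list of 6 numbers: the shift along the world's x, y, z in cm, then the turn, a rotation vector about the world's x, y, z in rad. In form: [[tx, ty, tz, rx, ry, rz], ...]. A call has exactly 8 rows; each row is the pose to reach, as a shift and turn from the pose commanded when the call began; what a row does not reach only later rows make up. A row lasts 1/12 s, in which the tool goes at most 41.7 mm and 7.16 degrees, less where a joint would pass 70% of its speed; a pose out of reach is approached as far as the arm can. A call with a gripper value outside its range is refused whole. "claw" is the opening, from 0 (shut) to 1 (fully open), set as the call begins (left out, the last holds). The fingers move at their own pace and stop on an object; "squeeze" is the grip in N (left out, the last holds). Time passes only in rows, so rows that repeat a pose let the fingers close, or fill a call up. It gives the time, the measured TCP pose, the force and the opening at its end, in the units of the state.
- r.get_state(): the state, without advancing time (a new reading comes with each control period).
- imaging.capture(name): name is "scene" or "top"; returns the picture (420x560x3 uint8, red, green, blue); there is no depth.
- imaging.get_calibration(name): a dict with "mtx" (3x3 intrinsics, pixels), "k1" (the pictures are not rectified: a ray, as slopes to the right and down, at radius r is drawn at 1 + k1 r^2 times it, then the intrinsics apply), "R" (3x3) and "t" (3): a world point X has camera coordinates R X + t. Camera axes: x right, y down, z forward; pixel columns grow to the right and rows downward; lengths in m; the calibration is good to about 2 mm. A picture is of the moment at which its call begins. get_calibration takes no time and is no camera call.
- r.close_job(): hands the job in, once; it reports no verdict.
Trained networks look in the newest picture that a camera, given by its name, has taken for a name from the list of things; names that differ only in an ending like _2 or _b are one class to them, and where a whole thing is asked for, a point or a joint stands for the part that bears it (a point fixed in the world has none). Each returns a list of dicts, best first, with "score" (0 to 1); they miss things now and then, are a little off and sometimes report something else, mostly with a low value. They report only what shows in the picture. A call takes as long as a camera call. They do not tell look-alikes from the thing itself.
- imaging.search_frame(camera, label): "bbox" ([left, top, right, bottom] in pixels, round what is visible of it).
- imaging.outline_of(camera, label): "region" (420x560 bool, what is visible of it) and "bbox" ([left, top, right, bottom] in pixels, round what is visible of it).
- imaging.landmark_of(camera, label): "position" ([column, row] in pixels: a listed point, or the origin of a listed thing).
The state is a dict: "time_s": time; "joints": joint angles; "qd": joint speeds; "joint_torque": joint torques, N m; "tcp_pos": TCP position; "eef_rot": TCP orientation; "contact_force": force on the tool from outside, world axes, zero at the start; "moment": the same for the moment, N m; "gripper_width": finger opening in m.
Only numpy, scipy, OpenCV 4.12 (cv2) and the standard library are available. Lean on these libraries where they do the work, as an engineer would, in place of code of your own. Each camera call takes 0.05 s, during which the arm holds its last target.

TASK

Start the airing of a freshly cemented shoe heel: set the stacked heel down flat, the way up it lies now, on the floor of the curing box's open drawer, without dropping it, and leave that drawer open. Then take the bar on the box's lid, break the lid free of its sticky seal without letting it fly up, and hold it level about 3 cm above its place on the rim so that air can draw through; finish while still holding it there with the gripper, the lid touching nothing else. Leave the polish tin, the thread spool and the tack jar where they stand.

Things in the scene. Friction and masses are not known exactly. Their poses are not given: they have to be found in the camera images.
- curing_box: Blue sheet-metal curing box bolted to the bench, 220 deep (its x) by 220 wide (its y) by 165 high without the lid. Origin: centre of its underside. Its -x side is the front, towards the robot. Below: a bay with an aluminium drawer, already pulled out of the front; above it a closed chamber under a loose blue lid with a steel bar. The front face above the drawer is upright.
- drawer (a joint): How far the drawer is pulled out of the front of the box, in m: 0 shut, 0.185 the stop; it starts between 0.145 and 0.175 open and slides with about 5 N of friction.
- drawer_floor (a point): Centre of the drawer's inner floor, 13 over the bench; axes as the curing box's (x into the box, y across). Inside: x -99 to +99, y -93 to +93; walls 6 thick, 54 high above this floor; front panel 12 thick in all, 70 high, small black knob outside. Open from above only ahead of the box's front face: point x from -99 to (drawer joint in mm - 110).
- lid: Loose blue lid, plate 226 x 226 x 8, 0.28 to 0.44 kg, seated level on the box's rim, axes as the box's. Origin: centre of the plate's underside. A plug 10 deep below it is gripped at its y sides by two sprung rubber lips: pulled straight up, it stays stuck until the force peaks at about 12 to 19 N (weight included), gives way over 5 to 8 mm, then is free and only the weight is left.
- lid_bar (a point): Middle of the lid's straight steel bar handle, at the bar's axis, over the middle of the lid. The bar runs along the lid's y, 120 long, 14 thick (x), 18 high; its axis is 45 above the lid's top (218 over the bench with the lid seated); 36 free beneath it, between two legs 94 apart.
- rim (a point): Centre of the box's mouth at the height of the top rim, 165 over the bench, fixed; axes as the box's. The lid's rise is the height of the lid's origin above this point: 0 seated, 0.03 when held 3 cm open.
- heel: Stacked shoe heel, light and mid brown layers on a black rubber tread, D-shaped: 58 long (its x, rounded end at -x), 48 wide (its y, two flat parallel sides from x -5 to +29), 30 high, about 0.09 kg. Origin: centre of its underside. It stands on the bench to one side of the box.
- polish_tin: Black round polish tin with a red top, 72 across, 29 high, loose on the bench. Origin: centre of its underside. Bystander.
- thread_spool: Spool of yellow thread with wooden flanges, standing, 52 across, 60 high, loose. Origin: centre of its underside. Bystander.
- tack_jar: Amber jar with an orange cap, 56 across, 75 high, loose. Origin: centre of its underside. Bystander.
Mind the look-alikes: they are no part of the job. Leave any purple look-alike of the heel alone.

How it is judged (in metres and radians):
On the way, in this order (a step that is already met when the one before it is completed fails the run):
1. the heel lies flat on the floor of the open drawer, let go (x of heel in the frame of drawer_floor between -0.085 and 0.085 m and y of heel in the frame of drawer_floor between -0.08 and 0.08 m and z of heel in the frame of drawer_floor between -0.006 and 0.007 m and angle between heel's own z axis and vertical below 0.12 rad and contact force between heel and the fingers below 0.05 N and linear speed of heel below 0.05 m/s and value of joint drawer above 0.12 m), for 0.2 s.
2. the lid is free of its seal, carried by the gripper (contact force between lid and the fingers above 0.5 N and contact force between lid and curing_box below 0.05 N and z of lid in the frame of rim above 0.012 m), for 0.2 s.
At the end, for the whole second after the job is handed in: Heel flat (0.12 rad) and at rest on the floor of the drawer, let go; drawer at least 120 mm open; lid still, level to 0.17 rad, 15 to 50 mm above the rim, centred to 30 mm, carried by the fingers alone; tin, spool and jar within 25 mm of where they stood (all of step 1 and contact force between lid and the fingers above 0.5 N and contact force between lid and curing_box below 0.05 N and z of lid in the frame of rim between 0.015 and 0.05 m and x of lid in the frame of rim between -0.03 and 0.03 m and y of lid in the frame of rim between -0.03 and 0.03 m and angle between lid's own z axis and vertical below 0.17 rad and linear speed of lid below 0.03 m/s and distance of each of polish_tin, thread_spool, tack_jar from where it was at the start of the episode below 0.025 m); the arm keeps its last pose, push and grip.
It fails at once if the lid flies up: more than 90 mm above the rim (z of lid in the frame of rim above 0.09 m).
It fails at once if the heel is dropped (falls free at over 0.75 m/s) (contact force between heel and the fingers below 0.05 N and linear speed of heel above 0.75 m/s).
It fails at once if the polish tin is moved by more than 25 mm (distance of polish_tin from where it was at the start of the episode above 0.025 m).
It fails at once if the thread spool is moved by more than 25 mm (distance of thread_spool from where it was at the start of the episode above 0.025 m).
It fails at once if the tack jar is moved by more than 25 mm (distance of tack_jar from where it was at the start of the episode above 0.025 m).
It also fails if it takes over 64 s, if anything falls off the work surface, if the arm or the gripper's body presses on something with over 40 N, if the wrist force passes 120 N, or if a joint passes its speed limit or range.

## Working session

There is one attempt and no reset: what is moved stays moved. The work goes in short steps, Python scripts to look and compute and a tool call to move; the robot and the scene stay as the last step left them, time stands still between calls to the robot, and variables do not carry over. Pictures are saved under pics/ and viewed, and the job is handed in when it is done.

Besides the shell and the picture viewer there is one more tool, called after "Call:" as name([rows], argument=value, ...), one row to a line, values as JSON. drive_tool: Moves the arm, as the interface text tells. Its arguments: {"type":"object","properties":{"deltas":{"type":"array"},"claw":{"type":"number"},"squeeze":{"type":"number"}},"required":["deltas"]}

```bash
mkdir -p pics; ls
python3 - <<'E'
from plant import r, imaging
import cv2
print(r.get_state()); print(r.hold_point_z)
for n in("scene","top"):
    im=imaging.capture(n); cv2.imwrite(f"pics/{n}0.png",im[:,:,::-1])
    print(n,imaging.get_calibration(n))
    for l in("heel","curing_box","drawer_floor","lid","lid_bar","polish_tin","thread_spool","tack_jar","rim"):
        try: print(l,[(d["score"],d["position"]) for d in imaging.landmark_of(n,l)])
        except Exception as e: print(l,e)
E
```

```text
pics
{'time_s': 0.0, 'joints': array([ 9.32261606e+01,  2.05894857e+01,  6.33623584e-01, -1.97512037e-02,
       -7.01329617e+01, -1.65061144e+01]), 'qd': array([ 0.00447591,  0.03489648,  0.03800136,  0.06714415,  0.03303538,
       -0.07003336]), 'joint_torque': array([ 1.11887985e-03, -5.82712805e+01,  2.93059409e+01,  6.99733749e+00,
        6.94596136e-03, -1.58343018e-04]), 'tcp_pos': array([0.15497797, 0.65648165, 0.22564468]), 'eef_rot': array([-8.99095609e+01,  7.43653573e-03,  1.66713325e+02]), 'contact_force': array([-0.48900042,  0.42433279, -0.46027043]), 'moment': array([ 0.02080857, -0.01794689, -0.02620812]), 'gripper_width': 0.08790155652453306}
0.0188
scene {'mtx': array([[453.42384087,   0.        , 275.70587007],
       [  0.        , 453.42384087, 212.26607989],
       [  0.        ,   0.        ,   1.        ]]), 'k1': -0.08857265614371834, 'R': array([[-0.16955196, -0.98548685, -0.00823414],
       [-0.93545122,  0.16356142, -0.31333478],
       [ 0.3101341 , -0.04542389, -0.94960703]]), 't': array([0.10242855, 0.52705737, 1.0289713 ])}
heel [(0.84, [185.7, 316
[... 380 characters left out ...]
{'mtx': array([[387.26539847,   0.        , 280.43988634],
       [  0.        , 387.26539847, 210.65818351],
       [  0.        ,   0.        ,   1.        ]]), 'k1': -0.07886215483225485, 'R': array([[ 0.00742508, -0.9998679 ,  0.01445849],
       [-0.97993106, -0.01015577, -0.19907781],
       [ 0.19919835, -0.01269016, -0.97987702]]), 't': array([-0.02134453,  0.54225738,  1.01006115])}
heel [(0.61, [173.9, 248.6]), (0.61, [182.7, 281.9])]
curing_box []
drawer_floor [(0.9, [268.1, 235.6])]
lid [(0.69, [265.1, 164.3])]
lid_bar [(0.56, [261.7, 152.9]), (0.37, [268.0, 162.6])]
polish_tin [(0.92, [381.0, 190.7])]
thread_spool [(0.77, [392.2, 255.0])]
tack_jar [(0.96, [178.5, 195.9])]
rim []
```

View pics/scene0.png

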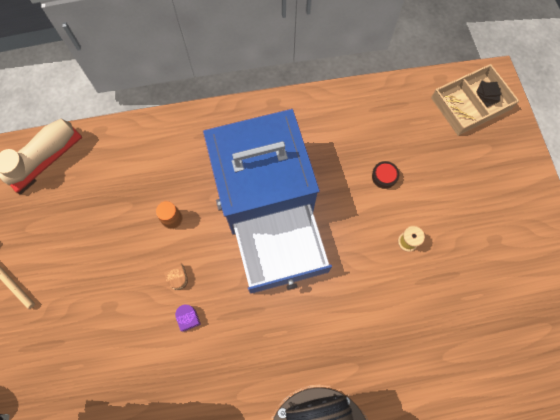

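View pics/top0.png

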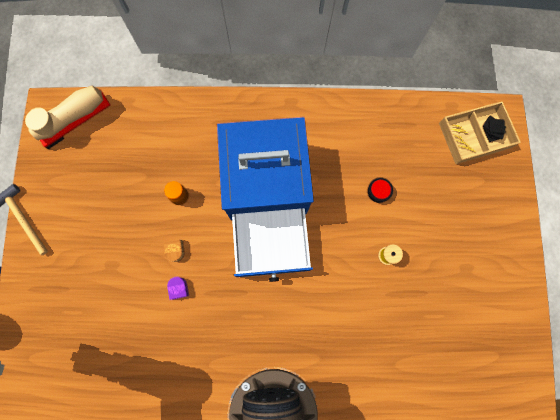

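The scene view shows the brown heel at about (177,277), the purple look-alike at (187,318) and the jar at (169,213). The open drawer is at (282,245) and the lid bar at (260,152). In the top view the heel is at (174,250). Next I'll zoom in and measure.

```bash
cat > h.py <<'E'
import numpy as np, cv2
from plant import r, imaging
def cal(n):
    c=imaging.get_calibration(n); return c["mtx"],c["k1"],np.array(c["R"]),np.array(c["t"])
def ray(n,uv):
    K,k1,R,t=cal(n)
    p=cv2.undistortPoints(np.array([[uv]],float),K,np.array([k1,0,0,0,0.]))[0,0]
    d=R.T@np.array([p[0],p[1],1]); return -R.T@t,d
def onz(n,uv,z):
    o,d=ray(n,uv); return o+d*(z-o[2])/d[2]
def proj(n,X):
    K,k1,R,t=cal(n)
    return cv2.projectPoints(np.array(X,float).reshape(-1,1,3),cv2.Rodrigues(R)[0],t,K,np.array([k1,0,0,0,0.]))[0][:,0]
E
python3 - <<'E'
from h import *
from scipy.optimize import least_squares
ims={n:cv2.imread(f"pics/{n}0.png") for n in("scene","top")}
cv2.imwrite("pics/zs.png",cv2.resize(ims["scene"][255:345,140:240],None,fx=6,fy=6,interpolation=cv2.INTER_CUBIC))
cv2.imwrite("pics/zt.png",cv2.resize(ims["top"][225:315,130:230],None,fx=6,fy=6,interpolation=cv2.INTER_CUBIC))
cv2.imwrite("pics/bs.png",cv2.resize(ims["scene"][105:305,190:350],None,fx=3,fy=3,interpolation=cv2.INTER_CUBIC))
cv2.imwrite("pics/bt.png",cv2.resize(ims["top"][105:295,200:340],None,fx=3,fy=3,interpolation=cv2.INTER_CUBIC))
for n,l,uv,z in [("scene","heel",(178.6,279),0),("top","heel",(173.9,248.6),0),("scene","bar",(261.1,149.5),.218),("top","bar",(261.7,152.9),.218),("scene","lid",(258.1,161.3),.165),("top","lid",(265.1,164.3),.165),("scene","dr",(278,243.9),.013),("top","dr",(268.1,235.6),.013),("top","jar",(178.5,195.9),0),("top","tin",(381,190.7),0),("top","spool",(392.2,255),0)]:
    print(n,l,onz(n,uv,z).round(4))
E
```

```text
scene heel [0.4306 0.2812 0.    ]
top heel [0.4403 0.285  0.    ]
scene bar [0.6461 0.0244 0.218 ]
top bar [0.6499 0.0315 0.218 ]
scene lid [0.6429 0.0342 0.165 ]
top lid [0.6389 0.0245 0.165 ]
scene dr [0.4751 0.0161 0.013 ]
top dr [0.4787 0.0172 0.013 ]
top jar [0.5944 0.2809 0.    ]
top tin [ 0.6167 -0.3137  0.    ]
top spool [ 0.4274 -0.338   0.    ]
```

View pics/zs.png

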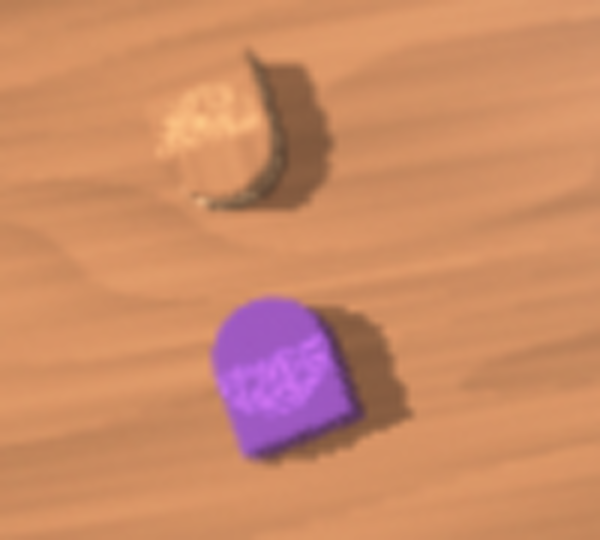

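View pics/zt.png

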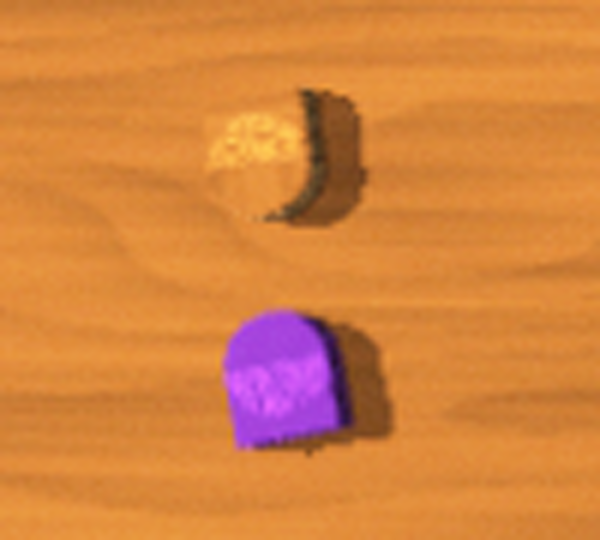

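View pics/bs.png

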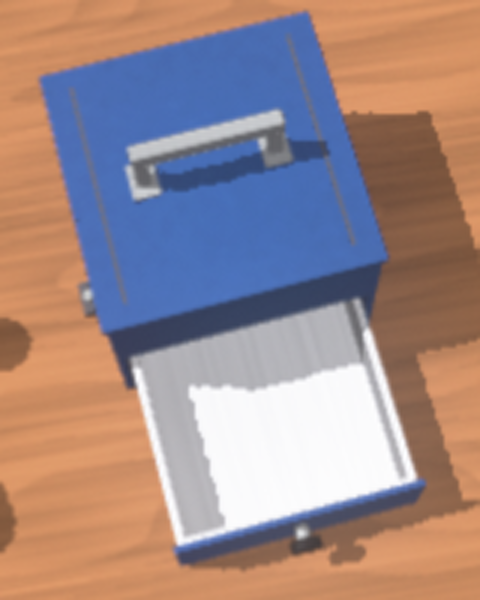

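View pics/bt.png

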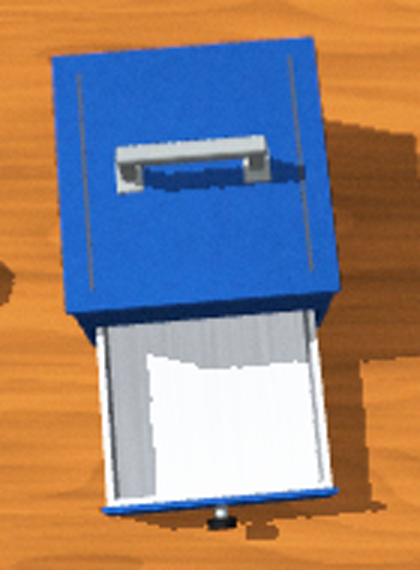

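Run:
```python
from h import *
# lid corners order: (+x,+y),(+x,-y),(-x,-y),(-x,+y)
S={"scene":[(203.3,130.7),(292.7,109),(318.7,192.3),(225,215.7)],"top":[(217.3,124),(304.7,117.7),(313.3,201.7),(222.7,209.3)]}
for n,c in S.items():
    P=np.array([onz(n,u,.173)[:2] for u in c]); print(n,P.round(4).tolist(),P.mean(0).round(4))
    a=[P[0]-P[3],P[1]-P[2]]; b=[P[0]-P[1],P[3]-P[2]]
    print([np.degrees(np.arctan2(v[1],v[0])).round(2) for v in a],[np.degrees(np.arctan2(-v[0],v[1])).round(2) for v in b],[np.linalg.norm(v).round(4) for v in a+b])
# bar ends top corners z=.227
for n,c in {"scene":[(128,150),(128,160),(282,112),(285,125)],"top":[(117,148),(117,160),(266,137),(267,150)]}.items():
    off=np.array((190,105) if n=="scene" else (200,105))
    P=np.array([onz(n,np.array(u)/3+off,.227)[:2] for u in c]); print("bar",n,P.round(4).tolist(),P.mean(0).round(4))
# drawer front panel top corners z=.083 approx
for n,c in {"scene":[(178,548),(423,483)],"top":[(103,510),(336,490)]}.items():
    off=np.array((190,105) if n=="scene" else (200,105))
    P=np.array([onz(n,np.array(u)/3+off,.08)[:2] for u in c]); print("drawer front",n,P.round(4).tolist(),P.mean(0).round(4))
for n,o in(("scene",(140,255)),("top",(130,225))):
    im=cv2.imread(f"pics/{n}0.png")
    c=im[o[1]:o[1]+60,o[0]:o[0]+65]
    lab=cv2.cvtColor(c,cv2.COLOR_BGR2LAB)
    ch=[cv2.equalizeHist(np.ascontiguousarray(lab[:,:,i])) for i in range(3)]
    cv2.imwrite(f"pics/e_{n}.png",cv2.resize(np.hstack(ch[:2]),None,fx=6,fy=6,interpolation=cv2.INTER_CUBIC))
```

```text
scene [[0.7424, 0.152], [0.7633, -0.071], [0.5386, -0.0899], [0.5198, 0.1289]] [0.641 0.03 ]
[np.float64(5.91), np.float64(4.8)] [np.float64(5.36), np.float64(4.91)] [np.float64(0.2238), np.float64(0.2255), np.float64(0.224), np.float64(0.2197)]
top [[0.7434, 0.1486], [0.7636, -0.0757], [0.5416, -0.0955], [0.5203, 0.1258]] [0.6422 0.0258]
[np.float64(5.82), np.float64(5.08)] [np.float64(5.15), np.float64(5.51)] [np.float64(0.2243), np.float64(0.2228), np.float64(0.2252), np.float64(0.2223)]
bar scene [[0.6394, 0.0893], [0.6313, 0.0904], [0.6503, -0.0288], [0.6393, -0.0291]] [0.64   0.0305]
bar top [[0.6425, 0.0848], [0.6325, 0.0845], [0.653, -0.0328], [0.6422, -0.0336]] [0.6425 0.0258]
drawer front scene [[0.3654, 0.1032], [0.3831, -0.0962]] [0.3743 0.0035]
drawer front top [[0.3654, 0.1024], [0.3844, -0.0998]] [0.3749 0.0013]
```

View pics/e_scene.png

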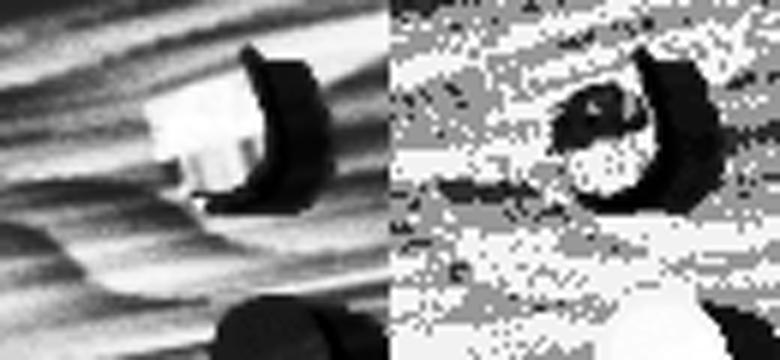

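View pics/e_top.png

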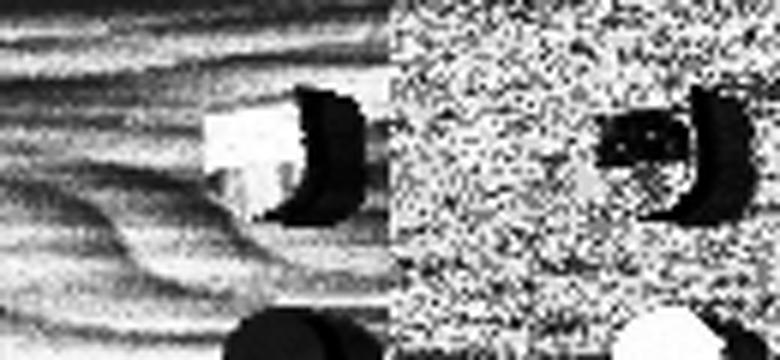

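```bash
cat > fit.py <<'E'
from h import *
from scipy.optimize import least_squares
a=np.linspace(np.pi/2,3*np.pi/2,40)
D=np.vstack([np.c_[np.linspace(.029,-.005,20),np.full(20,.024)],np.c_[-.005+.024*np.cos(a),.024*np.sin(a)],np.c_[np.linspace(-.005,.029,20),np.full(20,-.024)],np.c_[np.full(20,.029),np.linspace(-.024,.024,20)]])
def outl(p,z):
    c,s=np.cos(p[2]),np.sin(p[2]); return np.c_[D@np.array([[c,s],[-s,c]])+p[:2],np.full(len(D),z)]
E
python3 - <<'E'
from fit import *
P={"scene":[(148,105),(190,85),(225,70),(262,105),(268,140),(255,175),(205,198),(150,150)],"top":[(205,113),(250,100),(290,90),(303,120),(302,165),(285,195),(260,217),(206,180),(206,145)]}
off={"scene":(140,255),"top":(130,225)}
W={n:np.array([onz(n,np.array(u)/6+off[n],.03)[:2] for u in P[n]]) for n in P}
def sd(q):
    # signed dist to D
    x,y=q[:,0],q[:,1]
    d=np.where(x<-.005,np.hypot(x+.005,y)-.024,np.maximum(np.abs(y)-.024,x-.029)); return d
def f(p,ks):
    o=[]
    for k in ks:
        q=W[k]-p[:2]; c,s=np.cos(p[2]),np.sin(p[2]); o.append(sd(np.c_[c*q[:,0]+s*q[:,1],-s*q[:,0]+c*q[:,1]]))
    return np.concatenate(o)
for ks in(["scene"],["top"],["scene","top"]):
    s=least_squares(f,[.437,.285,.2],args=(ks,),x_scale=[.01,.01,.2],loss="soft_l1",f_scale=.002); print(ks,s.x.round(4),np.degrees(s.x[2]),(s.fun*1000).round(1))
for n in P:
    im=cv2.imread(f"pics/{n}0.png"); o=off[n]; z=cv2.resize(im[o[1]:o[1]+60,o[0]:o[0]+65],None,fx=8,fy=8,interpolation=cv2.INTER_CUBIC)
    for h,col in((.03,(0,255,0)),(0,(255,0,0))):
        cv2.polylines(z,[((proj(n,outl(s.x,h))-o+.5)*8-.5).round().astype(int)],True,col,1)
    cv2.imwrite(f"pics/f_{n}.png",z)
E
```

```text
['scene'] [ 0.4278  0.2852 -0.0292] -1.6713680337445065 [-0.3 -5.1 -0.7 -0.2  1.1 -1.7 -4.7  0.2]
['top'] [0.4314 0.2816 0.0295] 1.6876922635241352 [-0.9 -3.8  0.5 -1.3 -1.2 -3.3  0.2 -1.5 -1.9]
['scene', 'top'] [ 0.4303  0.2835 -0.001 ] -0.05907869868329209 [ 0.9 -7.4 -3.5 -1.6 -0.7 -1.6 -1.8  1.9 -2.3 -2.9  2.   0.2  0.9 -2.3
 -0.3 -3.8 -3.7]
```

View pics/f_scene.png

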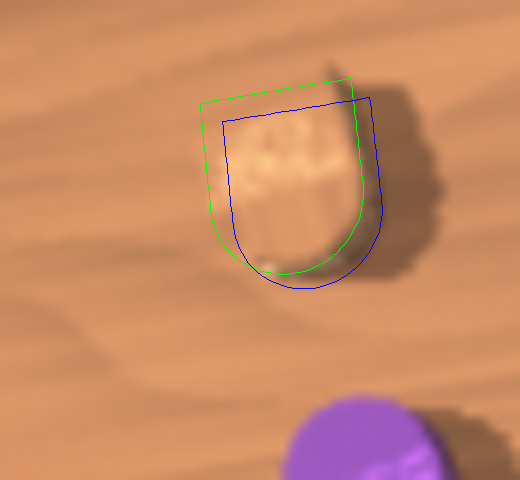

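View pics/f_top.png

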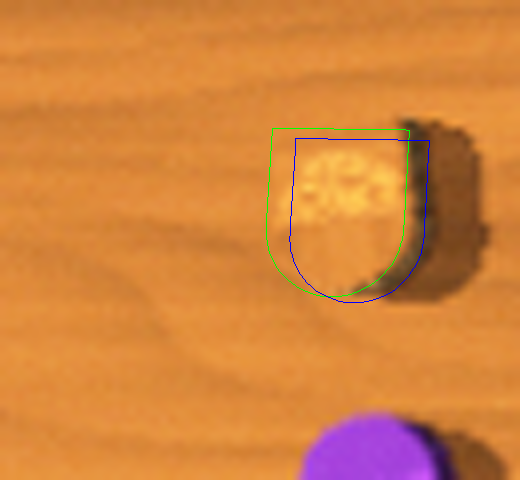

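Run:
```python
from fit import *
off={"scene":(140,255),"top":(130,225)}
c1=onz("scene",np.array((331,66))/8+off["scene"],.03); c2=onz("top",np.array((402,120))/8+off["top"],.03); print(c1,c2)
for n,cc in(("scene",c1),("top",c2)):
    im=cv2.imread(f"pics/{n}0.png"); o=off[n]; t=[]
    for y in(8,15,22,29):
        z=cv2.resize(im[o[1]:o[1]+50,o[0]:o[0]+65],None,fx=6,fy=6,interpolation=cv2.INTER_CUBIC)
        z=cv2.convertScaleAbs(z,alpha=1.3,beta=-40)
        yr=np.radians(y);c,s=np.cos(yr),np.sin(yr)
        p=[cc[0]-(c*.029+s*.024),cc[1]-(s*.029-c*.024),yr]
        for h,col in((.03,(0,255,0)),(0,(255,0,0))):
            cv2.polylines(z,[((proj(n,outl(p,h))-o+.5)*6-.5).round().astype(int)],True,col,1)
        t.append(z); print(n,y,p)
    cv2.imwrite(f"pics/g_{n}.png",np.vstack([np.hstack(t[:2]),np.hstack(t[2:])]))
```

```text
[0.46282409 0.26423438 0.03      ] [0.46140916 0.26079436 0.03      ]
scene 8 [np.float64(0.43076616019827946), np.float64(0.2839647893699865), np.float64(0.13962634015954636)]
scene 15 [np.float64(0.42860058256998307), np.float64(0.27991084317099524), np.float64(0.2617993877991494)]
scene 22 [np.float64(0.4269451985904078), np.float64(0.2756231969485722), np.float64(0.3839724354387525)]
scene 29 [np.float64(0.425824686221872), np.float64(0.27116576963223243), np.float64(0.5061454830783556)]
top 8 [np.float64(0.429351230843589), np.float64(0.28052477454312114), np.float64(0.13962634015954636)]
top 15 [np.float64(0.4271856532152926), np.float64(0.2764708283441299), np.float64(0.2617993877991494)]
top 22 [np.float64(0.42553026923571735), np.float64(0.27218318212170683), np.float64(0.3839724354387525)]
top 29 [np.float64(0.4244097568671815), np.float64(0.2677257548053671), np.float64(0.5061454830783556)]
```

View pics/g_scene.png

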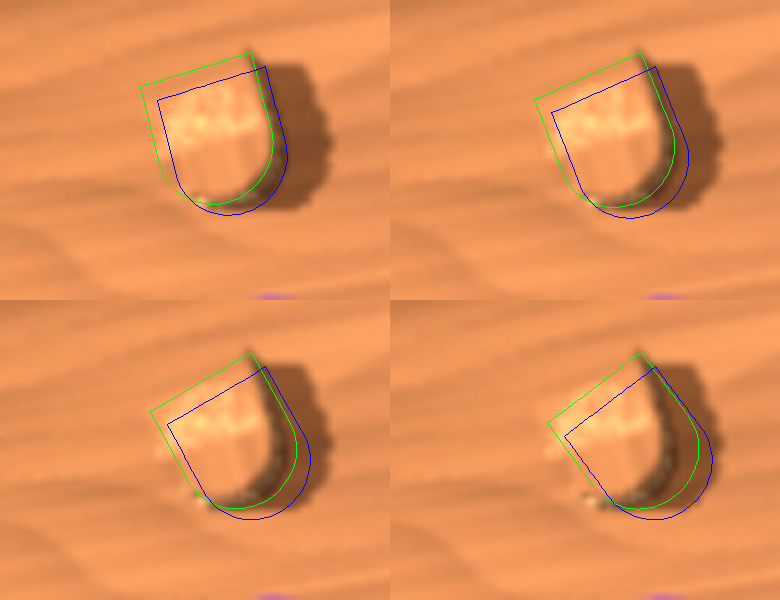

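View pics/g_top.png

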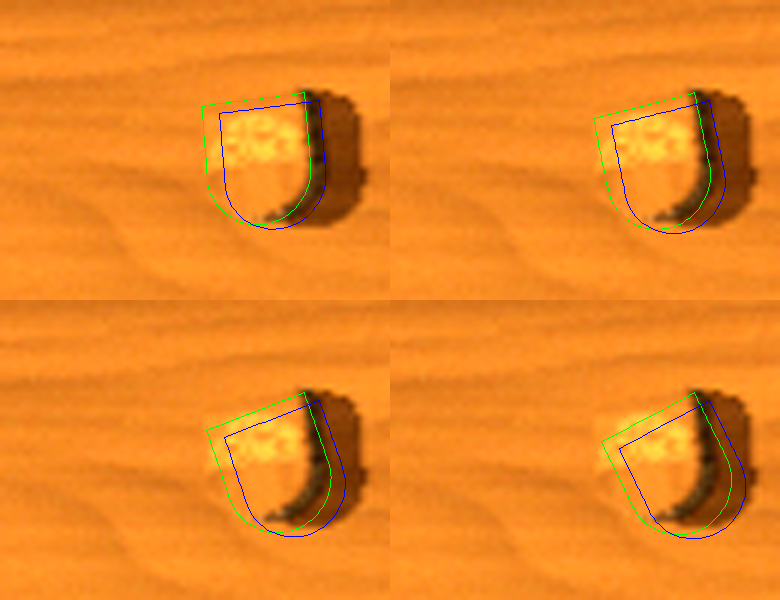

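The heel fits at about (0.430, 0.282) with yaw ~8° and the rounded end towards the robot. The lid centre is at about (0.6415, 0.028) with yaw 5.3°, and the drawer is about 0.157 open. I'll move above the heel now.

Call:
drive_tool([
  [0.8,-1.1,-0.2,0,0,0.01],
  [2.4,-3.2,-0.6,0,0,0.04],
  [4.4,-5.9,-1.2,0,0,0.08],
  [6.6,-8.8,-1.8,0,0,0.12],
  [8.8,-11.8,-2.4,0,0,0.16],
  [11,-14.7,-3,0,0,0.2],
  [13,-17.4,-3.6,0,0,0.24],
  [15,-20,-4,0,0,0.27],
], claw=1.0, squeeze=20)

```text
time_s: 1.67
tcp_pos: [0.3058, 0.4546, 0.1862]
eef_rot: [-90.0, -0.0, -177.7]
contact_force: [1.0, 0.3, 0.3]
gripper_width: 0.087
```

Call:
drive_tool([
  [2,-2.7,-0.5,0,0,0.03],
  [4.2,-5.6,-1,0,0,0.05],
  [6.5,-8.7,-1.7,0,0,0.07],
  [8.7,-11.6,-2.4,0,0,0.08],
  [10.6,-14.2,-3,0,0,0.09],
  [12,-16.2,-3.6,0,0,0.1],
  [13,-17.4,-4,0,0,0.1],
  [13,-17.4,-4,0,0,0.1],
])

```text
time_s: 2.33
tcp_pos: [0.4358, 0.2798, 0.1457]
eef_rot: [-89.9, -0.1, -172.2]
contact_force: [-0.6, 0.1, 0.1]
gripper_width: 0.0877
```

Run:
```python
from h import *
from fit import *
s=r.get_state(); print(s["tcp_pos"],s["eef_rot"],s["joints"],s["contact_force"],s["gripper_width"])
for n in("scene","top"):
    im=imaging.capture(n)[:,:,::-1].copy(); c=im[225:345,100:300]
    cv2.imwrite(f"pics/a_{n}.png",cv2.resize(c,None,fx=4,fy=4,interpolation=cv2.INTER_CUBIC))
    t=s["tcp_pos"]; print(n,proj(n,[t]))
```

```text
[0.43582995 0.2797712  0.14570809] [-8.99359634e+01 -6.81253928e-02 -1.72235022e+02] [ 5.44298414e+01  9.88004863e+00 -2.53920359e+01 -6.85750253e-03
 -5.48212449e+01  4.33391300e+01] [-0.62513508  0.14986108  0.11636664] 0.08767530275997877
scene [[165.26644019 265.38491517]]
top [[160.94645247 244.32623456]]
```

View pics/a_scene.png

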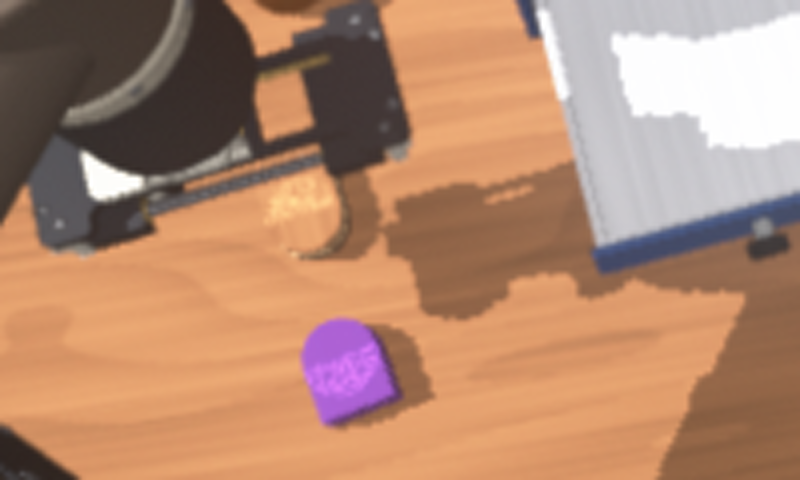

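View pics/a_top.png

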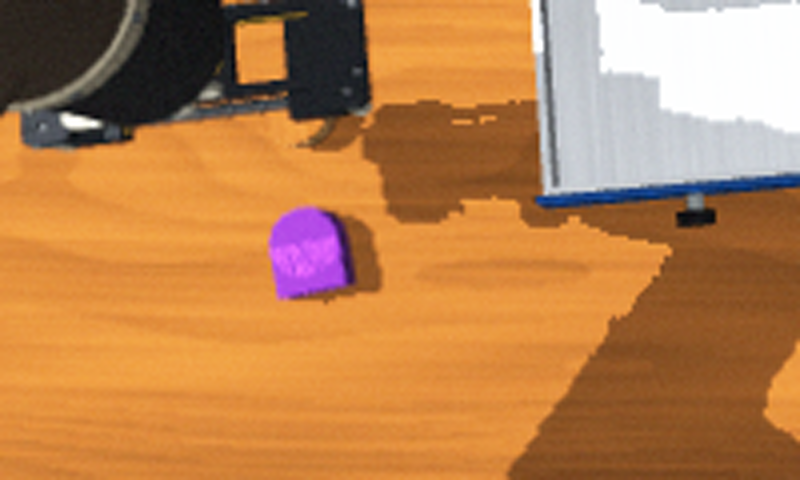

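Call:
drive_tool([
  [0,0,-1.2,0,0,0],
  [0,0,-3.4,0,0,0],
  [0,0,-6,0,0,0],
  [0,0,-8.6,0,0,0],
  [0,0,-11,0,0,0],
  [0,0,-12.8,0,0,0],
  [0,0,-13.8,0,0,0],
  [0,0,-14.1,0,0,0],
])

```text
time_s: 3.1
tcp_pos: [0.4342, 0.2828, 0.0042]
eef_rot: [-89.9, -0.1, -172.0]
contact_force: [0.2, -0.5, -0.8]
gripper_width: 0.0878
```

Call:
drive_tool([
  [0,0,0,0,0,0],
  [0,0,0,0,0,0],
  [0,0,0,0,0,0],
  [0,0,0,0,0,0],
  [0,0,0,0,0,0],
  [0,0,0,0,0,0],
  [0,0,0,0,0,0],
  [0,0,0,0,0,0],
], claw=0.3, squeeze=20)

```text
time_s: 3.77
tcp_pos: [0.4353, 0.2831, 0.006]
eef_rot: [-90.0, 0.0, -172.1]
contact_force: [-2.3, -0.5, 4.1]
gripper_width: 0.048
```

The opening is 48 mm, which matches the heel's width. Lifting.

Call:
drive_tool([
  [0,0,0.3,0,0,0],
  [0,0,1.2,0,0,0],
  [0,0,3,0,0,0],
  [0,0,5.5,0,0,0],
  [0,0,8.5,0,0,0],
  [0,0,11,0,0,0],
  [0,0,13,0,0,0],
  [0,0,14,0,0,0],
])

```text
time_s: 4.43
tcp_pos: [0.4359, 0.2837, 0.149]
eef_rot: [-90.2, 0.2, -172.1]
contact_force: [1.3, 0.5, -1.9]
gripper_width: 0.048
```

Run:
```python
from h import *
s=r.get_state(); print(s["tcp_pos"],s["eef_rot"],s["contact_force"],s["gripper_width"])
for n in("scene","top"):
    im=imaging.capture(n)[:,:,::-1].copy(); cv2.imwrite(f"pics/b_{n}.png",im)
im=cv2.imread("pics/b_scene.png")[190:340,110:310]; cv2.imwrite("pics/b_z.png",cv2.resize(im,None,fx=4,fy=4))
```

```text
[0.43591811 0.28373229 0.14902036] [ -90.15712276    0.18833561 -172.06456345] [ 1.26410948  0.48173289 -1.8537043 ] 0.048020508774491426
```

View pics/b_z.png

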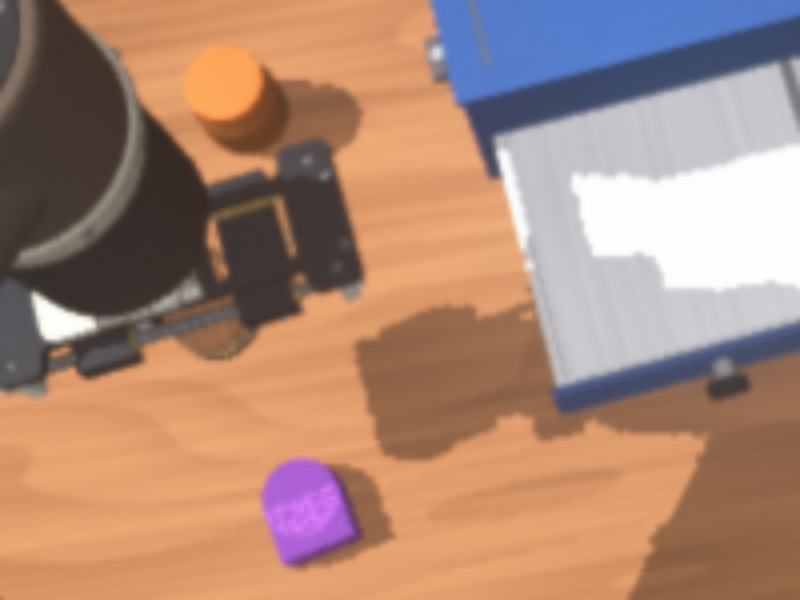

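The heel hangs in the jaws and its rounded end is visible under the gripper at about (220,340) in the crop. Moving it over the drawer.

Call:
drive_tool([
  [0.1,-1.2,0,0,0,0],
  [0.2,-3.8,0,0,0,0],
  [0.4,-7.3,0,0,0,-0.01],
  [0.6,-11.2,0,0,0,-0.02],
  [0.8,-15.2,0,0,0,-0.03],
  [1.1,-19,0,0,0,-0.04],
  [1.3,-22.4,0,0,0,-0.05],
  [1.4,-25,0,0,0,-0.05],
])

```text
time_s: 5.2
tcp_pos: [0.4473, 0.0297, 0.1439]
eef_rot: [-89.9, -0.2, -175.0]
contact_force: [0.4, -0.8, -1.1]
gripper_width: 0.048
```

Call:
drive_tool([
  [0.1,-1.5,0,0,0,0],
  [0.1,-2.2,0,0,0,0],
  [0.1,-2.3,-0.6,0,0,0],
  [0.1,-2.3,-1.8,0,0,0],
  [0.1,-2.3,-3,0,0,0],
  [0.1,-2.3,-4,0,0,0],
  [0.1,-2.3,-4.5,0,0,0],
  [0.1,-2.3,-4.6,0,0,0],
])

```text
time_s: 5.87
tcp_pos: [0.449, 0.0101, 0.0979]
eef_rot: [-89.9, -0.2, -174.9]
contact_force: [0.0, 0.3, 0.1]
gripper_width: 0.0483
```

Run:
```python
from h import *
s=r.get_state(); print(s["tcp_pos"],s["eef_rot"],s["contact_force"],s["gripper_width"],s["joints"])
for n in("scene","top"):
    im=imaging.capture(n)[:,:,::-1].copy(); cv2.imwrite(f"pics/c_{n}.png",im)
    print(proj(n,[s["tcp_pos"]]))
im=np.hstack([cv2.imread("pics/c_scene.png")[150:330,190:350],cv2.imread("pics/c_top.png")[130:310,190:350]]); cv2.imwrite("pics/c_z.png",cv2.resize(im,None,fx=2.5,fy=2.5))
```

```text
[0.44900804 0.01006824 0.09787385] [-8.99461498e+01 -1.74014262e-01 -1.74910082e+02] [0.03052169 0.30831196 0.07026827] 0.04830755350138278 [ 2.65528279e+01  6.87843939e+00 -3.67905771e+01 -1.86837137e-02
 -4.65126359e+01  6.85500510e+01]
[[282.2711547  245.16001633]]
[[270.15624937 242.54525082]]
```

View pics/c_z.png

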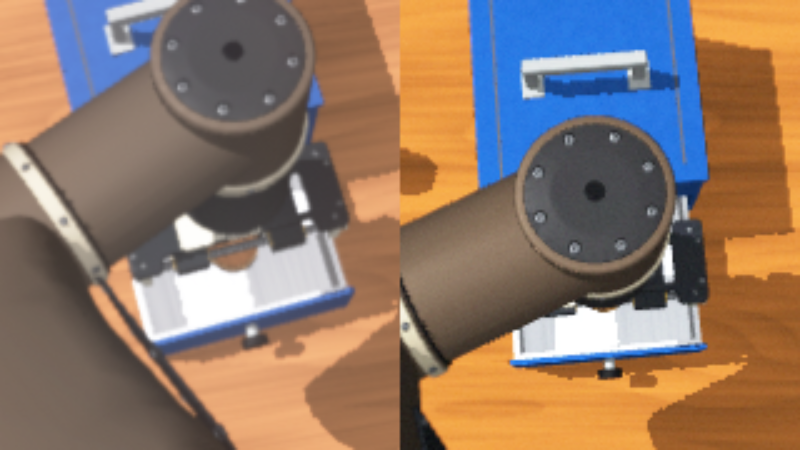

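Call:
drive_tool([
  [0,0,-0.8,0,0,0],
  [0,0,-2.2,0,0,0],
  [0,0,-3.8,0,0,0],
  [0,0,-5.3,0,0,0],
  [0,0,-6.5,0,0,0],
  [0,0,-7.1,0,0,0],
  [0,0,-7.4,0,0,0],
  [0,0,-7.5,0,0,0],
])

```text
time_s: 6.63
tcp_pos: [0.4502, 0.01, 0.0244]
eef_rot: [-90.0, -0.0, -174.9]
contact_force: [-0.2, 0.9, 0.1]
gripper_width: 0.0482
```

Call:
drive_tool([
  [0,0,-0.1,0,0,0],
  [0,0,-0.2,0,0,0],
  [0,0,-0.3,0,0,0],
  [0,0,-0.4,0,0,0],
  [0,0,-0.5,0,0,0],
  [0,0,-0.6,0,0,0],
  [0,0,-0.6,0,0,0],
  [0,0,-0.6,0,0,0],
])

```text
time_s: 7.3
tcp_pos: [0.4504, 0.01, 0.0189]
eef_rot: [-90.0, 0.0, -174.9]
contact_force: [-0.9, -0.6, 4.2]
gripper_width: 0.0484
```

The heel has touched the floor (about 4 N upward), so I'm opening the gripper.

Call:
drive_tool([
  [0,0,0,0,0,0],
  [0,0,0,0,0,0],
  [0,0,0,0,0,0],
  [0,0,0,0,0,0],
  [0,0,0,0,0,0],
  [0,0,0,0,0,0],
  [0,0,0,0,0,0],
  [0,0,0,0,0,0],
], claw=0.9)

```text
time_s: 7.97
tcp_pos: [0.4501, 0.0099, 0.0185]
eef_rot: [-90.0, 0.0, -174.9]
contact_force: [0.8, 0.4, -0.2]
gripper_width: 0.0787
```

Call:
drive_tool([
  [0,0,0.4,0,0,0],
  [0,0,1.2,0,0,0],
  [0,0,2.8,0,0,0],
  [0,0,5,0,0,0],
  [0,0,8,0,0,0],
  [0,0,11,0,0,0],
  [0,0,14,0,0,0],
  [0,0,17,0,0,0],
])

```text
time_s: 8.63
tcp_pos: [0.4497, 0.0097, 0.191]
eef_rot: [-90.0, 0.1, -174.9]
contact_force: [1.2, -0.1, -0.6]
gripper_width: 0.0788
```

Call:
drive_tool([
  [0,0,2.8,0,0,0],
  [0,0,5.4,0,0,0],
  [0,0,7.8,0,0,0],
  [0,0,9.8,0,0,0],
  [0,0,11,0,0,0],
  [0,0,11.4,0,0,0],
  [0,0,11.4,0,0,0],
  [0,0,11.4,0,0,0],
])

```text
time_s: 9.3
tcp_pos: [0.4496, 0.0098, 0.3022]
eef_rot: [-90.0, -0.0, -175.0]
contact_force: [0.2, 0.5, 0.2]
gripper_width: 0.0792
```

Run:
```python
from h import *
s=r.get_state(); print(s["tcp_pos"],s["eef_rot"],s["contact_force"],s["gripper_width"],s["joints"])
for n in("scene","top"):
    im=imaging.capture(n)[:,:,::-1].copy(); cv2.imwrite(f"pics/d_{n}.png",im)
im=np.hstack([cv2.imread("pics/d_scene.png")[150:330,190:350],cv2.imread("pics/d_top.png")[130:310,190:350]]); cv2.imwrite("pics/d_z.png",cv2.resize(im,None,fx=2.5,fy=2.5))
```

```text
[0.44955976 0.00984959 0.3021765 ] [-9.00179194e+01 -2.33242707e-02 -1.74954094e+02] [0.19341653 0.49088854 0.2307348 ] 0.0791563333477897 [ 2.64796939e+01 -3.93067151e+00 -1.87637064e+01 -2.60704435e-02
 -7.51821296e+01  6.85728796e+01]
```

View pics/d_z.png

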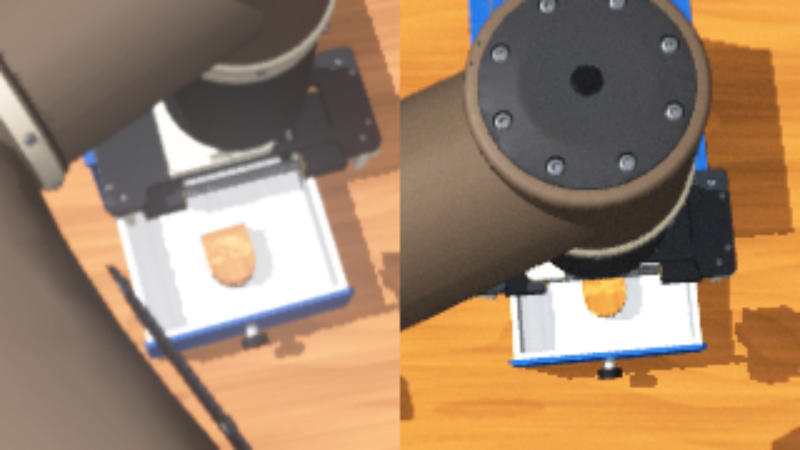

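The heel lies flat in the drawer, at about (228,255) in the crop. Moving over the lid bar and turning the jaws across it.

Call:
drive_tool([
  [0.5,0.1,0,0,0,-0.04],
  [1.6,0.2,0,0,0,-0.14],
  [3,0.3,0,0,0,-0.25],
  [4.5,0.4,0,0,0,-0.36],
  [6,0.5,0,0,0,-0.47],
  [7.5,0.6,0,0,0,-0.58],
  [9,0.8,0,0,0,-0.69],
  [10.5,0.9,0,0,0,-0.8],
], claw=1.0)

```text
time_s: 10.07
tcp_pos: [0.5554, 0.0189, 0.3012]
eef_rot: [-89.9, -0.1, 138.9]
contact_force: [0.2, 0.2, 0.6]
gripper_width: 0.0878
```

Call:
drive_tool([
  [1.5,0.1,0,0,0,-0.11],
  [3,0.2,0,0,0,-0.22],
  [4.5,0.4,0,0,0,-0.33],
  [5.9,0.6,0,0,0,-0.44],
  [7.1,0.8,0,0,0,-0.55],
  [8,0.9,0,0,0,-0.65],
  [8.5,0.9,0,0,0,-0.73],
  [8.6,0.9,0,0,0,-0.767],
])

```text
time_s: 10.73
tcp_pos: [0.6415, 0.0279, 0.3003]
eef_rot: [-89.8, 0.0, 95.0]
contact_force: [-1.0, -0.2, -0.4]
gripper_width: 0.0876
```

Run:
```python
from h import *
s=r.get_state(); print(s["tcp_pos"],s["eef_rot"],s["contact_force"],s["gripper_width"],s["joints"])
for n in("scene","top"):
    im=imaging.capture(n)[:,:,::-1].copy(); cv2.imwrite(f"pics/e_{n}.png",im)
    print([(d["score"],d["position"]) for d in imaging.landmark_of(n,"lid_bar")])
im=np.hstack([cv2.imread("pics/e_scene.png")[80:320,150:350],cv2.imread("pics/e_top.png")[80:320,150:350]]); cv2.imwrite("pics/e_z.png",cv2.resize(im,None,fx=2,fy=2))
```

```text
[0.64146177 0.02792019 0.30031462] [-8.98120821e+01  4.14546677e-02  9.49936082e+01] [-0.98946702 -0.199557   -0.37548051] 0.08759786190556268 [ 1.98680770e+01  1.55575215e+01  3.10357748e+00 -8.36431796e-03
 -7.77383184e+01 -1.48727467e+01]
[(0.98, [261.0, 149.9])]
[(0.72, [261.6, 154.5])]
```

View pics/e_z.png

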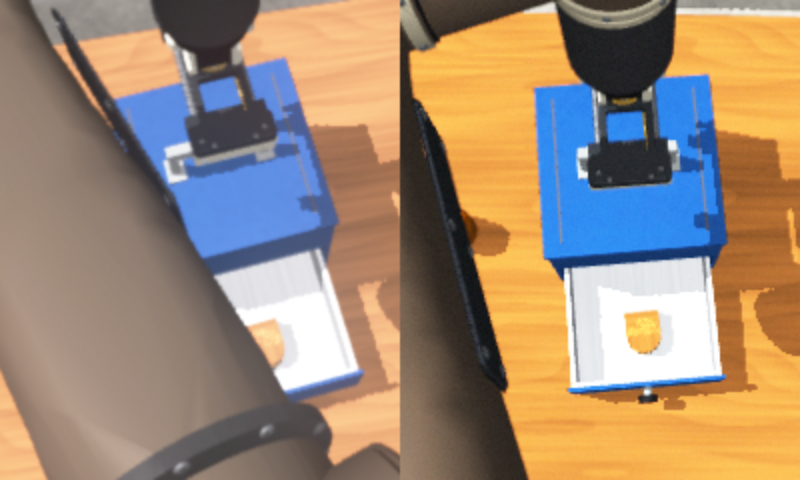

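The gripper is centred over the bar and aligned with it, and the heel is still flat at (643,330) in the top crop. Descending.

Call:
drive_tool([
  [0,0,-0.8,0,0,0],
  [0,0,-2.4,0,0,0],
  [0,0,-4.4,0,0,0],
  [0,0,-6.4,0,0,0],
  [0,0,-8.2,0,0,0],
  [0,0,-9.5,0,0,0],
  [0,0,-10.2,0,0,0],
  [0,0,-10.4,0,0,0],
])

```text
time_s: 11.6
tcp_pos: [0.6401, 0.0278, 0.1968]
eef_rot: [-89.9, 0.0, 95.3]
contact_force: [0.1, -0.3, 0.6]
gripper_width: 0.0876
```

Call:
drive_tool([
  [0,0,0,0,0,0],
  [0,0,0,0,0,0],
  [0,0,0,0,0,0],
  [0,0,0,0,0,0],
  [0,0,0,0,0,0],
  [0,0,0,0,0,0],
  [0,0,0,0,0,0],
  [0,0,0,0,0,0],
], claw=0, squeeze=55)

```text
time_s: 12.27
tcp_pos: [0.6411, 0.0279, 0.1987]
eef_rot: [-90.0, -0.0, 95.3]
contact_force: [0.3, 0.0, -0.4]
gripper_width: 0.0398
```

Call:
drive_tool([
  [0,0,0,0,0,0],
  [0,0,0,0,0,0],
  [0,0,0,0,0,0],
  [0,0,0,0,0,0],
  [0,0,0,0,0,0],
  [0,0,0,0,0,0],
  [0,0,0,0,0,0],
  [0,0,0,0,0,0],
])

```text
time_s: 12.93
tcp_pos: [0.6431, 0.0283, 0.1991]
eef_rot: [-90.2, -0.0, 95.3]
contact_force: [6.2, -0.3, -2.1]
gripper_width: 0.0132
```

Call:
drive_tool([
  [0.1,0,0.1,0,0,0],
  [0.1,0,0.3,0,0,0],
  [0.1,0,0.5,0,0,0],
  [0.1,0,0.7,0,0,0],
  [0.1,0,0.9,0,0,0],
  [0.1,0,1.1,0,0,0],
  [0.1,0,1.3,0,0,0],
  [0.1,0,1.4,0,0,0],
])

```text
time_s: 13.6
tcp_pos: [0.6418, 0.0279, 0.213]
eef_rot: [-90.0, -0.0, 95.3]
contact_force: [0.2, -0.4, -5.2]
gripper_width: 0.0137
```

Call:
drive_tool([
  [0,0,0.2,0,0,0],
  [0,0,0.4,0,0,0],
  [0,0,0.6,0,0,0],
  [0,0,0.9,0,0,0],
  [0,0,1.2,0,0,0],
  [0,0,1.5,0,0,0],
  [0,0,1.7,0,0,0],
  [0,0,1.8,0,0,0],
])

```text
time_s: 14.27
tcp_pos: [0.6422, 0.0279, 0.2311]
eef_rot: [-90.0, -0.0, 95.3]
contact_force: [-0.3, 0.8, -4.3]
gripper_width: 0.0135
```

Run:
```python
from h import *
s=r.get_state(); print(s["tcp_pos"],s["eef_rot"],s["contact_force"],s["moment"],s["gripper_width"],s["time_s"])
for n in("scene","top"):
    im=imaging.capture(n)[:,:,::-1].copy(); cv2.imwrite(f"pics/f1_{n}.png",im)
im=np.hstack([cv2.imread("pics/f1_scene.png")[80:320,150:350],cv2.imread("pics/f1_top.png")[80:320,150:350]]); cv2.imwrite("pics/f1_z.png",cv2.resize(im,None,fx=2,fy=2))
```

```text
[0.64224909 0.027946   0.23110757] [-9.00354447e+01 -6.08711907e-03  9.52715764e+01] [-0.34723266  0.82285758 -4.28173583] [ 0.04801073 -0.10596526 -0.03237622] 0.01346011787813034 14.2667
```

View pics/f1_z.png

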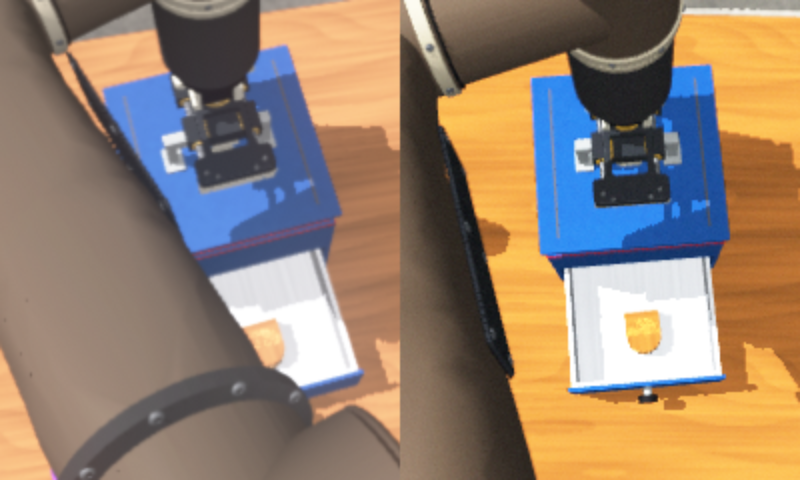

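Call:
drive_tool([
  [0,0,0,0,0,0],
  [0,0,0,0,0,0],
  [0,0,0,0,0,0],
  [0,0,0,0,0,0],
  [0,0,0,0,0,0],
  [0,0,0,0,0,0],
  [0,0,0,0,0,0],
  [0,0,0,0,0,0],
])

```text
time_s: 15.03
tcp_pos: [0.6421, 0.0279, 0.2305]
eef_rot: [-90.0, 0.0, 95.3]
contact_force: [-1.0, 0.2, -4.9]
gripper_width: 0.0135
```

Run:
```python
from h import *
s=r.get_state(); print(s["tcp_pos"],s["contact_force"],s["moment"],s["gripper_width"],s["time_s"])
y=np.radians(5.3);R=np.array([[np.cos(y),-np.sin(y)],[np.sin(y),np.cos(y)]])
q=np.array([[1,1],[1,-1],[-1,-1],[-1,1]])*.113
cs={"scene":(.641,.030),"top":(.6422,.0258)}
t=[]
for n in("scene","top"):
    im=imaging.capture(n)[:,:,::-1].copy(); z=cv2.resize(im[90:230,190:330],None,fx=2.8,fy=2.8,interpolation=cv2.INTER_CUBIC)
    for h,col in((.195,(0,0,255)),(.203,(0,255,0)),(.173,(0,255,255))):
        P=np.c_[q@R.T+cs[n],np.full(4,h)]
        cv2.polylines(z,[((proj(n,P)-(190,90)+.5)*2.8).round().astype(int)],True,col,1)
    t.append(z)
    print([(d["score"],onz(n,d["position"],.248).round(3)) for d in imaging.landmark_of(n,"lid_bar")])
    for l,p in(("polish_tin",(.6167,-.3137)),("thread_spool",(.4274,-.338)),("tack_jar",(.5944,.2809))):
        print(n,l,[(d["score"],onz(n,d["position"],0).round(3)) for d in imaging.landmark_of(n,l)])
cv2.imwrite("pics/h_z.png",np.hstack(t))
```

```text
[0.64208357 0.02790165 0.23054614] [-0.95309157  0.15359101 -4.85738465] [ 0.08698012 -0.0157096   0.03570719] 0.013545163073614188 15.0333
[(0.68, array([0.643, 0.025, 0.248])), (0.22, array([ 0.375, -0.235,  0.248]))]
scene polish_tin [(0.64, array([ 0.607, -0.303,  0.   ]))]
scene thread_spool [(0.9, array([ 0.434, -0.318,  0.   ]))]
scene tack_jar []
[]
top polish_tin [(0.58, array([ 0.628, -0.302,  0.   ])), (0.52, array([0.719, 0.029, 0.   ]))]
top thread_spool [(0.55, array([ 0.427, -0.333,  0.   ]))]
top tack_jar []
```

View pics/h_z.png

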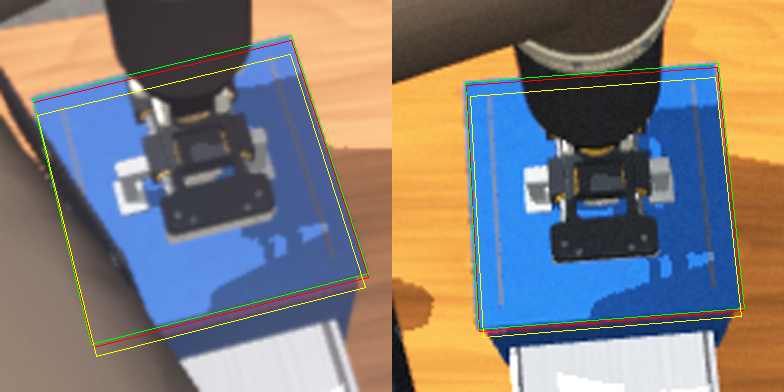

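The lid edges match the outline for a 3 cm rise in both views, and the lid is level. The measured load is only the lid's weight. Handing in.

```bash
python3 -c "
from plant import r
print(r.close_job()); print(r.get_state()['tcp_pos'])"
```

```text
the job is handed in; nothing more can be done
None
the job is handed in; nothing more can be done
```

The job is handed in at about 15 s of the 64 s allowed. The heel is in the open drawer and the lid is held about 3 cm above the rim. No verdict was reported.

- **Heel:** I gripped it across its flat sides (48 mm opening), set it down until it pressed on the drawer floor with about 4 N, and let go. Later pictures show it lying flat. The drawer was about 0.157 m open at my first measurement. I didn't re-measure it, but it looks unchanged.
- **Lid:** I gripped the bar at 55 N and lifted slowly, and the seal broke without the lid jumping. The TCP rose from 0.199 to 0.2305 m. In both views the lid's edges match a level outline for 3 cm of lift (I drew about 2.2 and 3.0 cm). The load of about 4.3–4.9 N is roughly the lid's weight, so nothing else seems to be touching it.
- **Bystanders:** The networks' positions for the tin and spool scatter by up to about 2 cm between views. That is network error as far as I can tell, since the arm never went near either of them.
- **Not checked:** The arm hid the jar in the last pictures, so I couldn't confirm its position at the end. It stood in place in the picture taken after the heel was lifted.
- **Disagreement between cameras:** They differed by about 4 mm in y on the lid's position, so I used the mean.

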